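Unstack the microscope parts onto their pads

ROBOT

A 6-joint arm with a two-finger parallel gripper is mounted at the origin on the work surface. World frame = base frame: x ahead of the robot, y to its left, z up, the work surface at z = 0. Lengths are in mm, angles in rad, forces in N, time in s.
With the tool pointing down it reaches from about 325 to 875 mm from the base axis. Payload 4.4 kg.
Tool frame: the origin (TCP) lies on the centre line of the jaws, within the pads' length; the fingertips stand ahead of it and the grasp point (between the pads) lies 6 mm ahead of it (ctrl.tcp_to_tips is the z of the fingertips in the tool frame, in mm); z points along the fingers, y is the direction in which the jaws open and shut (so a half turn about z gives the same grasp; the last joint's range is limited). The gripper opens to 85 mm and grips with 20 to 120 N. Pads are 22 mm wide; open, the fingers measure 114 mm over their backs; the gripper's body (76 mm by 85 mm) begins 54 mm behind the grasp point. The pads swing forward as they close: fully open they stand 13 mm farther back than shut.
Start: joints at [-1.484, 0.207, 1.542, -0, 1.393, -0.15], TCP at [135.437, -558.824, 256.282] pointing down, gripper open.
Joint ranges: [-2.73, 2.73], [-0.86, 2.22], [0.23, 2.46], [-1.11, 4.25], [0.08, 2.63], [-2.82, 2.82]. Speed limits (rad/s): [2.79, 2.79, 3.14, 3.14, 3.14, 3.14].

INTERFACE

Orientations are given as a 3x3 rotation matrix whose columns are the frame's x, y, z axes.
In Python, from plant import ctrl, sensors, optics gives the robot as it stands. Calls block until the motion is done:
- ctrl.move_ptp(position, orientation): joint-space move of the TCP to a pose.
- ctrl.move_l(position, rot=None, vel=150, threshold=None): straight line of the TCP; rot=None keeps the orientation; vel is the mean speed in mm/s. With threshold (N) it stops when the force on the tool has changed by that much, and returns True; else False.
- ctrl.set_joints(angles): joint-space move.
- ctrl.gripper_to(opening, force=None): finger opening in mm; force is the grip in N (None keeps the last); returns when the fingers have stopped.
- ctrl.hold(seconds).
- ctrl.solve_ik(position, orientation): joint angles nearest the present ones, or None.
- sensors.read_state(): the state.
- optics.grab_frame(name): name is "scene" or "top"; returns (picture, depth): 420x560x3 uint8, red, green, blue; 420x560 float32, mm along the optical axis (not along the pixel's ray), 0 where there is no reading.
- optics.camera_params(name): a dict with "mtx" (3x3 intrinsics, pixels), "R" (3x3) and "t" (3): a world point X has camera coordinates R X + t. Camera axes: x right, y down, z forward; pixel columns grow to the right and rows downward; lengths in mm; the calibration is good to about 2 mm. A picture is of the moment at which its call begins. camera_params takes no time and is no camera call.
A pose or a line that the arm cannot do raises ctrl.MotionError and nothing moves.
- ctrl.finish_job(): hands the job in, once; it reports no verdict.
The state is a dict: "t": time; "q": joint angles; "qvel": joint speeds; "tau": joint torques, N m; "eef_pos": TCP position; "eef_rot": TCP orientation; "force": force on the tool from outside, world axes, zero at the start; "wrist_torque": the same for the moment, N m; "grip_width": finger opening in mm.
Only numpy, scipy, OpenCV 4.12 (cv2) and the standard library are available. Lean on these libraries where they do the work, as an engineer would, in place of code of your own. Each camera call takes 0.05 s, during which the arm holds its last target.

TASK

Take the two stacks of microscope parts on the white panels apart and stand each of the five parts upright, wholly on the dark rubber pad of its own shape: the round flange on the large round pad, the square block on the square pad, the hexagonal collar on the hexagonal pad, the oblong slider housing lengthwise on the oblong pad and the small eyepiece on the small round pad. Set them down gently: these are optics, so drop none and tip none over.

Things in the scene. Friction and masses are not known exactly. Their poses are not given: they have to be found in the camera images.
- flange: round black mounting flange, a solid disc 62 mm across and 32 mm tall, with small screw heads round its top edge. It is the bottom part of one of the two stacks, standing on a fixed white panel 94 mm square and 10 mm thick; one or two other parts lie on it. Origin at the centre of its underside, z up through its top.
- block: square white intermediate block, 58 x 58 mm and 32 mm tall, with a grey disc on its top. It is the bottom part of the other stack, on a like white panel, with one or two other parts on it. Origin at the centre of its underside, z up through its top. x and y are square to its sides.
- collar: hexagonal bare-aluminium collar, solid, 42 mm across flats and 30 mm tall, with a dark round disc on its top. Second part up in one of the stacks, on the flange or on the block. Origin at the centre of its underside, z up through its top. Flats face along x and every 60 degrees from it.
- slider: oblong grey slider housing, 52 mm long (x) by 30 mm wide (y), 30 mm tall. Second part up in the other stack, on the flange or on the block. Origin at the centre of its underside, z up through its top.
- eyepiece: small round black eyepiece, 26 mm across and 44 mm tall, glass on top. It stands on the collar or on the slider housing as the third, top part of one stack. Origin at the centre of its underside, z up through its top.
- pad_flange: large round dark rubber pad, 82 mm across, for the flange. Fixed flat on the bench, 4 mm thick with a pale outline of the part's foot on top; origin at the centre of its underside (its top is 4 mm above).
- pad_block: square dark rubber pad, 78 x 78 mm, for the block. Fixed flat on the bench, 4 mm thick with a pale outline of the part's foot on top; origin at the centre of its underside (its top is 4 mm above).
- pad_collar: hexagonal dark rubber pad, 62 mm across flats, for the collar. Fixed flat on the bench, 4 mm thick with a pale outline of the part's foot on top; origin at the centre of its underside (its top is 4 mm above). Flats face along x and every 60 degrees from it.
- pad_slider: oblong dark rubber pad, 72 mm long (x) by 50 mm wide (y), for the slider housing. Fixed flat on the bench, 4 mm thick with a pale outline of the part's foot on top; origin at the centre of its underside (its top is 4 mm above).
- pad_eyepiece: small round dark rubber pad, 46 mm across, for the eyepiece. Fixed flat on the bench, 4 mm thick with a pale outline of the part's foot on top; origin at the centre of its underside (its top is 4 mm above).
Not all that is in view belongs to the job. Leave any blue or red look-alike of the block alone.

How it is judged:
By the outcome, as a careful person would: the job done as asked, in the order asked, and still so for the second after the job is handed in, with the robot touching nothing.
It also fails if it takes over 141 s, if anything falls off the work surface, if the arm or the gripper's body presses on something with over 40 N, if the wrist force passes 120 N, or if a joint passes its speed limit or range.

## Working session

There is one attempt and no reset: what is moved stays moved. The work goes in short steps, each a Python script; the robot and the scene stay as the last script left them, time stands still between calls to the robot, and variables do not carry over. Pictures are saved under pics/ and viewed, and the job is handed in when it is done.

```bash
ls; mkdir -p pics; python3 - <<'E'
from plant import ctrl,sensors,optics
import cv2,numpy as np
print(ctrl.tcp_to_tips)
for n in("scene","top"):
    p,d=optics.grab_frame(n); cv2.imwrite(f"pics/{n}0.png",p[:,:,::-1]); np.save(f"pics/{n}0.npy",d)
    c=optics.camera_params(n); print(n,c)
print(sensors.read_state())
E
```

```text
pics
25.0
scene {'mtx': array([[468.429193  ,   0.        , 287.04875246],
       [  0.        , 468.429193  , 209.19361302],
       [  0.        ,   0.        ,   1.        ]]), 'R': array([[ 0.77552765,  0.63087937,  0.02341125],
       [ 0.35898849, -0.41018628, -0.8383761 ],
       [-0.51931122,  0.65858821, -0.54458923]]), 't': array([-409.73650066, -109.72684066, 1117.04740642])}
top {'mtx': array([[536.90577475,   0.        , 281.43885748],
       [  0.        , 536.90577475, 200.9329409 ],
       [  0.        ,   0.        ,   1.        ]]), 'R': array([[-3.80253705e-02, -9.99276549e-01,  6.70880528e-04],
       [-9.74567276e-01,  3.69367188e-02, -2.21030095e-01],
       [ 2.20845411e-01, -9.05856947e-03, -9.75266757e-01]]), 't': array([  35.82086146,  523.41732169, 1040.82390189])}
{'t': 0.1, 'q': array([-1.48348310e+00,  2.07343448e-01,  1.54280328e+00,  5.32186335e-06,
        1.39350011e+00, -1.50519621e-01]), 'qvel': array([ 0.00177234, -0.00064422, -0.00385037, -0.00013924,  0.00136295,
       -0.00141932]), 'tau': array([-3.73663825e-04, -3.84091723e+01, -2.92547965e+01, -1.69352479e-04,
        4.90235601e-03,  2.86415185e-07]), 'eef_pos': array([ 135.39262928, -558.18854323,  255.24060635]), 'eef_rot': array([[ 9.71851080e-01,  2.35595942e-01, -1.73911262e-04],
       [ 2.35595798e-01, -9.71848975e-01,  2.04681689e-03],
       [ 3.13206270e-04, -2.03017396e-03, -9.99997890e-01]]), 'force': array([0.22311716, 0.54775049, 0.44084199]), 'wrist_torque': array([ 0.01853402,  0.00460555, -0.00899815]), 'grip_width': 85.61861736197586}
```

View pics/scene0.png

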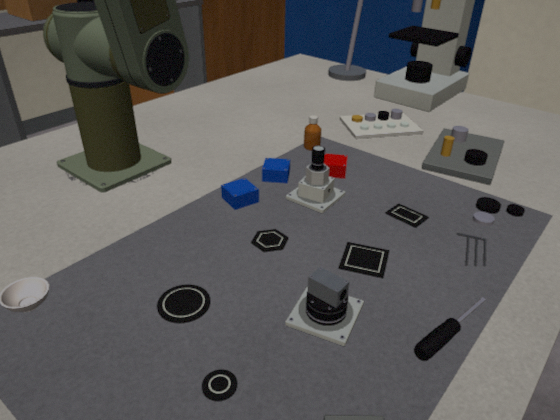

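View pics/top0.png

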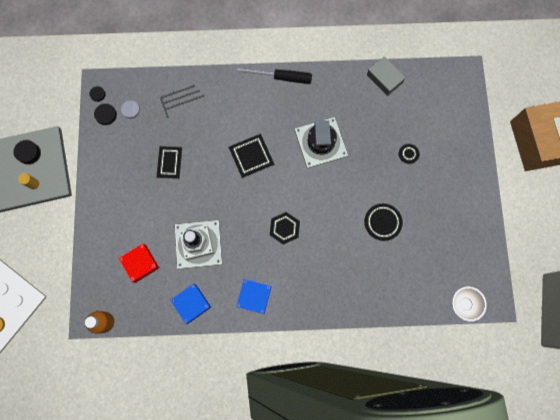

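```bash
cat > hp.py <<'E'
import numpy as np,cv2
from plant import ctrl,sensors,optics
def cloud(n,d):
    c=optics.camera_params(n); K=c["mtx"]; v,u=np.mgrid[0:420,0:560]
    P=np.stack([(u-K[0,2])/K[0,0]*d,(v-K[1,2])/K[1,1]*d,d],-1)
    return (P-c["t"])@c["R"]
def pix2z(n,uv,z):
    c=optics.camera_params(n); r=np.linalg.solve(c["mtx"],np.r_[uv,1.]); r=c["R"].T@r; o=-c["R"].T@c["t"]
    return o+r*(z-o[2])/r[2]
def proj(n,X):
    c=optics.camera_params(n); x=c["mtx"]@(c["R"]@np.asarray(X,float)+c["t"]); return x[:2]/x[2]
E
python3 - <<'E'
from hp import *
p=cv2.imread("pics/top0.png"); d=np.load("pics/top0.npy"); C=cloud("top",d)
for (u,v) in [(60,30),(250,200),(323,130),(320,150),(191,236),(205,245),(197,250),(250,155),(285,228),(383,222),(408,153),(169,162),(139,263),(190,303),(254,296),(385,75)]:
    print((u,v),C[v,u].round(1))
a=cv2.resize(p[95:185,140:430],None,fx=2.7,fy=2.7,interpolation=cv2.INTER_CUBIC)
b=cv2.resize(p[185:325,110:250],(560,560),interpolation=cv2.INTER_CUBIC)
c=cv2.resize(p[110:180,285:365],(800,600)[:1]+(700,)) ; c=cv2.resize(p[112:172,285:365],(800,600),interpolation=cv2.INTER_CUBIC)
cv2.imwrite("pics/a.png",a);cv2.imwrite("pics/b.png",b);cv2.imwrite("pics/c.png",c)
s=cv2.imread("pics/scene0.png")
e=cv2.resize(s[130:220,270:390],(800,600),interpolation=cv2.INTER_CUBIC);f=cv2.resize(s[255:345,270:390],(800,600),interpolation=cv2.INTER_CUBIC)
cv2.imwrite("pics/e.png",e);cv2.imwrite("pics/f.png",f)
E
```

```text
(60, 30) [1421.1  841.4 -755.6]
(250, 200) [541.9  83.1   1.8]
(323, 130) [670.3 -76.5  70.1]
(320, 150) [638.3 -71.   34.9]
(191, 236) [449.8 192.2 112.9]
(205, 245) [441.6 174.9  44.3]
(197, 250) [430.8 189.9  52.5]
(250, 155) [6.438e+02 8.060e+01 2.000e-01]
(285, 228) [477.9  10.1   1.7]
(383, 222) [ 482.4 -199.2    4.7]
(408, 153) [ 634.8 -267.1    1.8]
(169, 162) [633.1 257.8   4.6]
(139, 263) [411.6 312.1  30.3]
(190, 303) [327.  207.4  32.4]
(254, 296) [336.2  78.6  28.7]
(385, 75) [ 809.3 -225.3   28.8]
```

View pics/b.png

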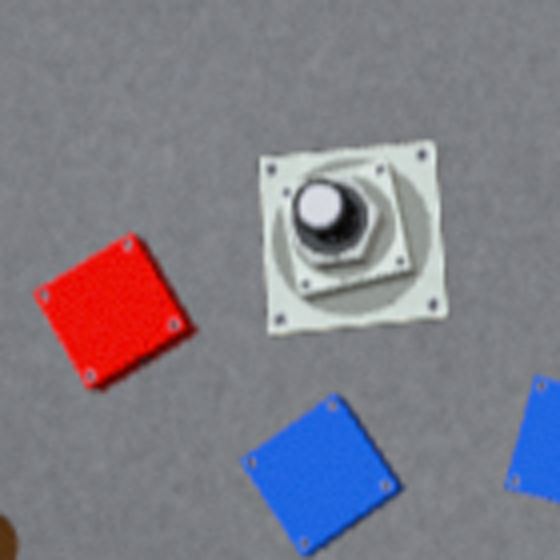

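View pics/c.png

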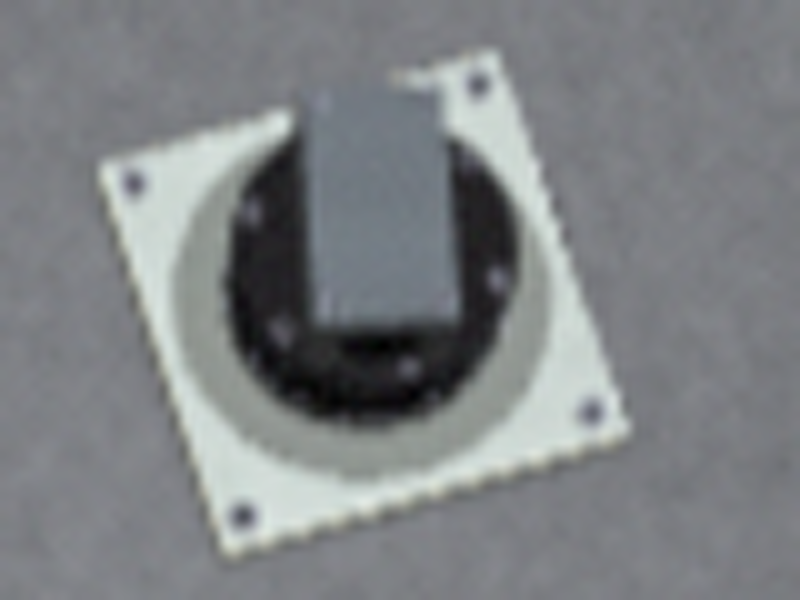

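View pics/e.png

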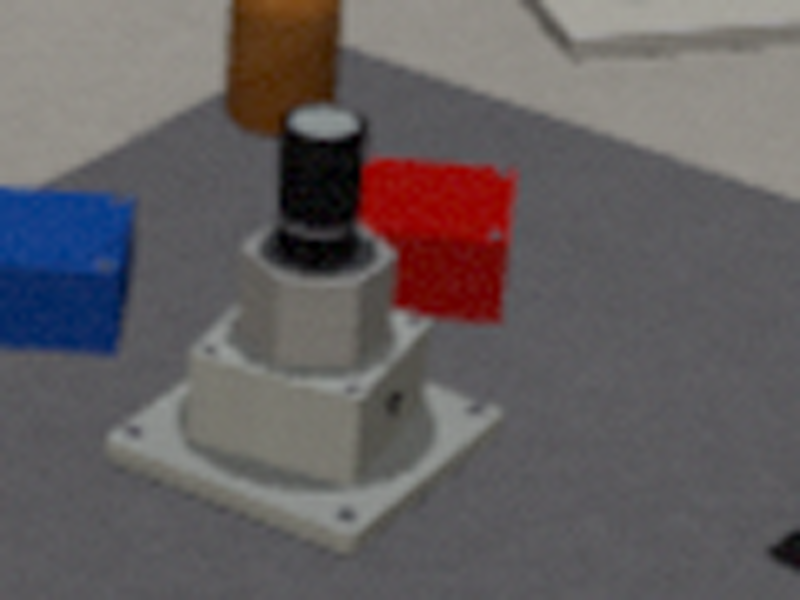

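View pics/f.png

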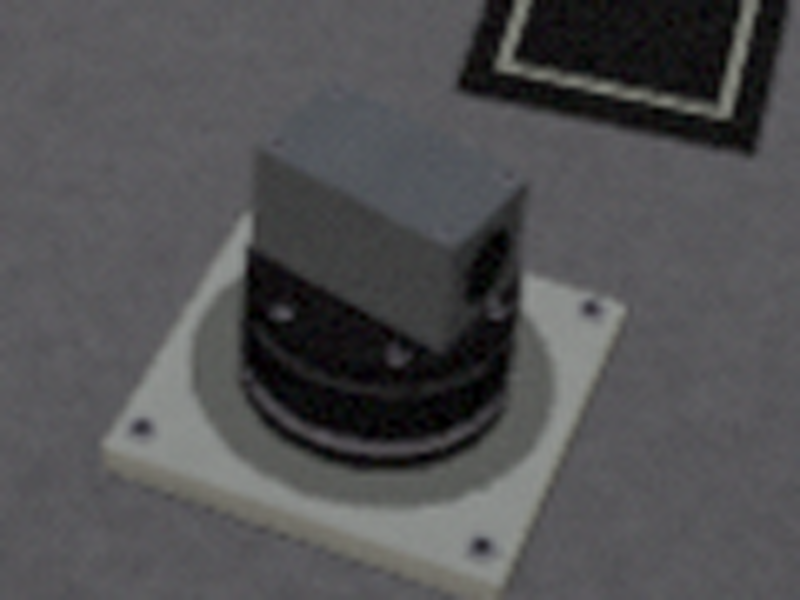

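View pics/a.png

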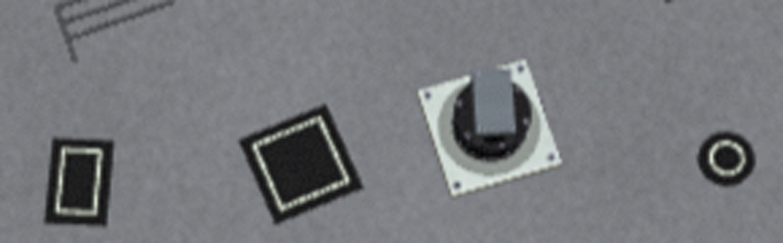

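```bash
cat >> hp.py <<'E'
def toplane(n,pts,z): return np.array([pix2z(n,p,z)[:2] for p in pts])
def padmeas(n,img,seeds):
    hsv=img.max(2); out={}
    m=(hsv<48).astype(np.uint8) if n=="top" else (hsv<40).astype(np.uint8)
    cs,_=cv2.findContours(m,cv2.RETR_EXTERNAL,cv2.CHAIN_APPROX_NONE)
    for k,s in seeds.items():
        for c in cs:
            if cv2.contourArea(c)>80 and cv2.pointPolygonTest(c,tuple(map(float,s)),False)>=0:
                w=toplane(n,c[:,0],4.).astype(np.float32); out[k]=w
    return out
E
python3 - <<'E'
from hp import *
seeds={"top":{"flange":(383,222),"block":(251,155),"collar":(285,228),"slider":(169,162),"eyepiece":(408,153)},
"scene":{"flange":(184,303),"block":(365,259),"collar":(269,240),"slider":(407,215),"eyepiece":(219,384)}}
for n in seeds:
    img=cv2.imread(f"pics/{n}0.png"); r=padmeas(n,img,seeds[n])
    for k,w in r.items():
        (c,s,a)=cv2.minAreaRect(w); h=cv2.convexHull(w)[:,0]; M=cv2.moments(h)
        # hex angle: best fit of support widths
        best=min((sum(np.ptp(w@[np.cos(t+j*np.pi/3),np.sin(t+j*np.pi/3)]) for j in range(3)),t) for t in np.radians(np.arange(-30,30,1)))
        print(n,k,"rect",np.round(c,1),np.round(s,1),round(a,1),"cen",round(M["m10"]/M["m00"],1),round(M["m01"]/M["m00"],1),"A",round(M["m00"]), "hex",round(np.degrees(best[1])),round(best[0]/3,1))
E
```

```text
top flange rect [ 483.8 -199.5] [76.9 76.4] 85.9 cen 483.4 -199.3 A 4717 hex 25 77.4
top block rect [641.8  78.7] [75.3 75. ] 21.3 cen 641.8 78.6 A 5600 hex -9 91.4
top collar rect [477.8  11.7] [59.1 65. ] 83.0 cen 478.0 11.8 A 2947 hex 23 58.9
top slider rect [633.5 258.2] [47.9 69.9] 85.2 cen 633.6 258.1 A 3235 hex 25 69.6
top eyepiece rect [ 633.  -267.4] [42.2 39.1] 87.8 cen 633.0 -267.5 A 1355 hex -2 41.5
scene flange rect [ 486.5 -204. ] [79.8 80.6] 40.6 cen 486.2 -203.7 A 5124 hex 10 80.4
scene block rect [643.8  74. ] [76. 79.] 21.5 cen 643.8 74.1 A 5943 hex -8 94.7
scene collar rect [480.9   5.9] [60.8 68.5] 22.6 cen 480.9 6.5 A 3234 hex 23 62.0
scene slider rect [634.2 256.4] [22.6 45.4] 85.2 cen 634.1 256.5 A 956 hex 25 38.5
scene eyepiece rect [ 636.  -271.8] [44.2 45.1] 40.2 cen 635.9 -271.6 A 1596 hex 10 45.2
```

```bash
cat >> hp.py <<'E'
def poly(kind,c,a):
    c=np.asarray(c,float); a=np.radians(a)
    if kind in("eyepiece","flange"):
        r={"eyepiece":13,"flange":31}[kind]; t=np.linspace(0,2*np.pi,40); return c+r*np.c_[np.cos(t),np.sin(t)]
    if kind=="collar":
        t=a+np.pi/6+np.arange(7)*np.pi/3; return c+21/np.cos(np.pi/6)*np.c_[np.cos(t),np.sin(t)]
    w,l={"slider":(26,15),"block":(29,29)}[kind]
    P=np.array([[w,l],[-w,l],[-w,-l],[w,-l],[w,l]]); R=np.array([[np.cos(a),-np.sin(a)],[np.sin(a),np.cos(a)]])
    return c+P@R.T
def overlay(n,img,items,box,out,f):
    x0,y0,x1,y1=box; o=cv2.resize(img[y0:y1,x0:x1],None,fx=f,fy=f,interpolation=cv2.INTER_CUBIC)
    for kind,c,a,z in items:
        q=np.array([(proj(n,[p[0],p[1],z])-[x0,y0]+.5)*f-.5 for p in poly(kind,c,a)])
        cv2.polylines(o,[np.round(q).astype(int)],False,(0,255,255),1)
    cv2.imwrite(out,o)
E
python3 - <<'E'
from hp import *
print("eye top",pix2z("top",(190.5,236),116),"scene",pix2z("scene",(318.7,148.3),116))
q=np.array([(303,90),(440,95),(460,320),(318,325)])/10+[285,112]-.45
w=toplane("top",q,72).astype(np.float32); print("slider top",cv2.minAreaRect(w),w)
q=np.array([(335,85),(525,182),(452,245),(258,150)])/6.667+[270,255]-.45
w=toplane("scene",q,72).astype(np.float32); print("slider scene",cv2.minAreaRect(w),w)
# block scene top corners: left(190,352), front(360,390) right(435,320); z=42
q=np.array([(190,352),(360,390),(435,318)])/6.667+[270,130]-.45
print("block scene",toplane("scene",q,42))
q=np.array([(285,180),(395,160),(412,272),(305,298)])/4+[110,185]-.4
w=toplane("top",q,42).astype(np.float32); print("block top",cv2.minAreaRect(w),w)
# collar top-face in scene z=72: 
q=np.array([(240,243),(275,281),(360,281),(396,250)])/6.667+[270,130]-.45
print("collar scene",toplane("scene",q,72))
q=np.array([(340,178),(382,215),(375,240),(366,262),(320,265)])/4+[110,185]-.4
print("collar top",toplane("top",q,72))
E
```

```text
eye top [449.36172874 192.59289928 116.        ] scene [452.17734266 190.46949565 116.        ]
slider top ((665.2189331054688, -75.33230590820312), (52.0003776550293, 29.462480545043945), 0.4766540825366974) [[691.09564  -60.385277]
 [688.90375  -88.97781 ]
 [639.34216  -90.279335]
 [639.3673   -60.815624]]
slider scene ((667.3055419921875, -78.98040008544922), (50.527122497558594, 28.842647552490234), 0.6482308506965637) [[642.1596   -64.84267 ]
 [692.40436  -64.274185]
 [691.4368   -91.04414 ]
 [642.2068   -93.68662 ]]
block scene [[428.25730977 157.77862051]
 [481.9034743  173.8877782 ]
 [473.55484165 226.98529325]]
block top ((449.8656311035156, 191.21939086914062), (61.949893951416016, 57.11640930175781), 9.608551979064941) [[475.6392  224.54718]
 [483.9295  168.02156]
 [425.7393  159.84158]
 [414.55838 214.20676]]
collar scene [[429.36043038 179.92424293]
 [452.40479621 167.25504612]
 [471.89898935 184.56519514]
 [468.5638696  208.59120809]]
collar top [[470.26426442 191.62772579]
 [450.80473556 170.78966542]
 [438.40648728 174.3438315 ]
 [427.6024258  178.86139284]
 [426.97366332 201.62014102]]
```

```bash
cat >> hp.py <<'E'
def rot(deg):
    a=np.radians(deg); y=np.array([np.cos(a),np.sin(a),0]); z=np.array([0,0,-1.]); return np.c_[np.cross(y,z),y,z]
def st(msg=""):
    s=sensors.read_state(); print(msg,"t",round(s["t"],2),"pos",s["eef_pos"].round(1),"F",s["force"].round(1),"w",round(s["grip_width"],1),"q6",round(s["q"][5],2)); return s
def snap(tag):
    for n in("scene","top"):
        p,d=optics.grab_frame(n); cv2.imwrite(f"pics/{n}_{tag}.png",p[:,:,::-1]); np.save(f"pics/{n}_{tag}.npy",d)
E
python3 - <<'E'
from hp import *
st()
x,y=450.8,191.5; th=23
ctrl.move_ptp([x,y,215],rot(th)); st("above")
ctrl.move_l([x,y,106],vel=130); st("down")
snap("g1")
for n,b in(("scene",(230,90,390,210)),("top",(120,170,280,290))):
    im=cv2.imread(f"pics/{n}_g1.png"); x0,y0,x1,y1=b; cv2.imwrite(f"pics/{n}_g1c.png",cv2.resize(im[y0:y1,x0:x1],None,fx=4,fy=4,interpolation=cv2.INTER_CUBIC))
E
```

```text
t 0.1 pos [ 135.4 -558.2  255.2] F [0.2 0.5 0.4] w 85.6 q6 -0.15
above t 2.97 pos [451.2 190.9 215.1] F [0.1 0.  0. ] w 85.3 q6 -0.18
down t 3.96 pos [451.6 191.6 106.8] F [-0.2  0.8 -0.9] w 85.3 q6 -0.18
```

View pics/scene_g1c.png

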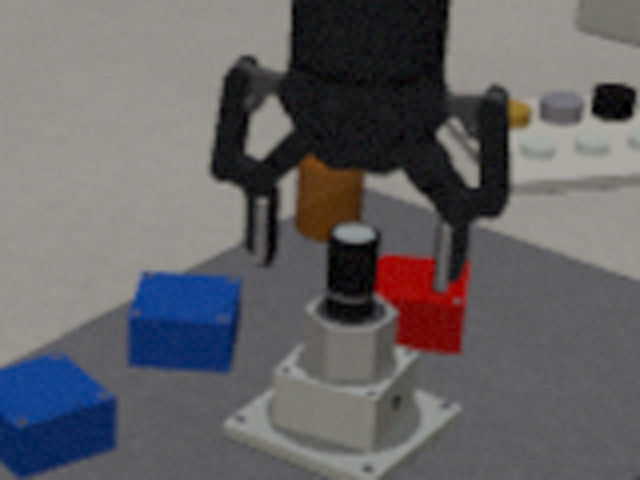

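View pics/top_g1c.png

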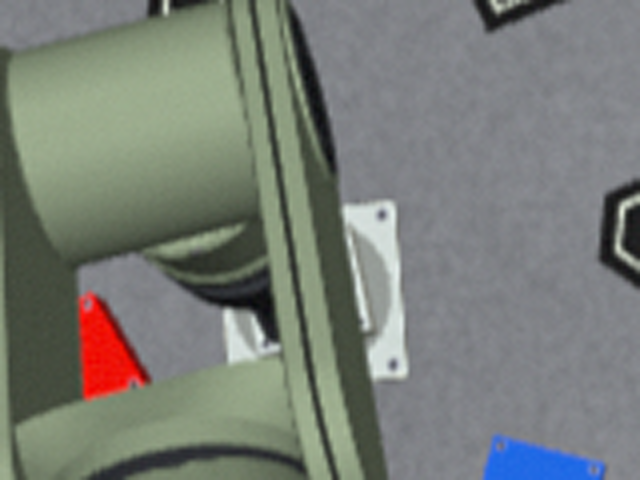

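```bash
python3 - <<'E'
from hp import *
yv=np.array([np.cos(np.radians(23)),np.sin(np.radians(23)),0])
for z in(82,88,94,100):
    for s in(-1,1):
        print(z,s,((proj("scene",np.array([451.6,191.6,z])+s*46*yv)-[230,90])*4).round())
ctrl.gripper_to(20,force=35); st("closed")
ctrl.move_l([450.8,191.5,150],vel=80); st("up"); snap("g2")
im=cv2.imread("pics/scene_g2.png");cv2.imwrite("pics/scene_g2c.png",cv2.resize(im[70:220,230:390],None,fx=4,fy=4))
E
```

```text
82 -1 [265. 279.]
82 1 [439. 306.]
88 -1 [265. 269.]
88 1 [440. 295.]
94 -1 [266. 258.]
94 1 [441. 285.]
100 -1 [266. 248.]
100 1 [442. 274.]
closed t 4.63 pos [450.7 191.5 106.2] F [-1.9 -0.5  3.4] w 25.1 q6 -0.18
up t 5.33 pos [450.5 191.4 149.8] F [ 0.4 -0.1 -1.3] w 25.1 q6 -0.18
```

View pics/scene_g2c.png

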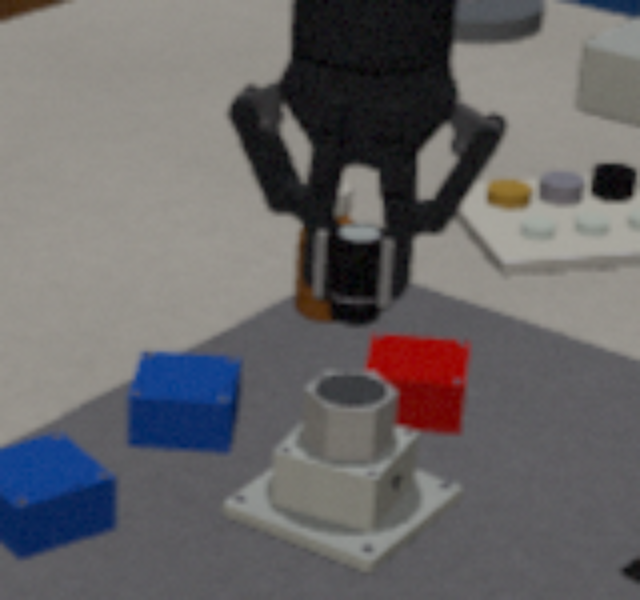

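```bash
cat >> hp.py <<'E'
def place(x,y,th,z,hover,openw,lift=60,vel=60):
    ctrl.move_ptp([x,y,z+hover],rot(th)); st("over pad")
    ctrl.move_l([x,y,z+5],vel=120)
    hit=ctrl.move_l([x,y,z-2],vel=15,threshold=4); s=st(f"touch {hit}")
    ctrl.gripper_to(openw); 
    ctrl.move_l([x,y,z+lift],vel=100); st("released")
E
python3 - <<'E'
from hp import *
place(634.5,-269.6,-23,38.2,60,45)
snap("p1")
im=cv2.imread("pics/scene_p1.png");cv2.imwrite("pics/scene_p1c.png",cv2.resize(im[250:420,130:330],None,fx=4,fy=3.5))
E
```

```text
over pad t 7.25 pos [ 634.8 -268.    98.4] F [ 0.  -0.  -2.3] w 24.9 q6 -0.13
touch True t 8.28 pos [ 635.1 -270.    38.3] F [-0.1  0.1  5.3] w 25.1 q6 -0.13
released t 9.38 pos [ 634.2 -269.4   98. ] F [ 0.1  0.3 -0.4] w 44.8 q6 -0.13
```

View pics/scene_p1c.png

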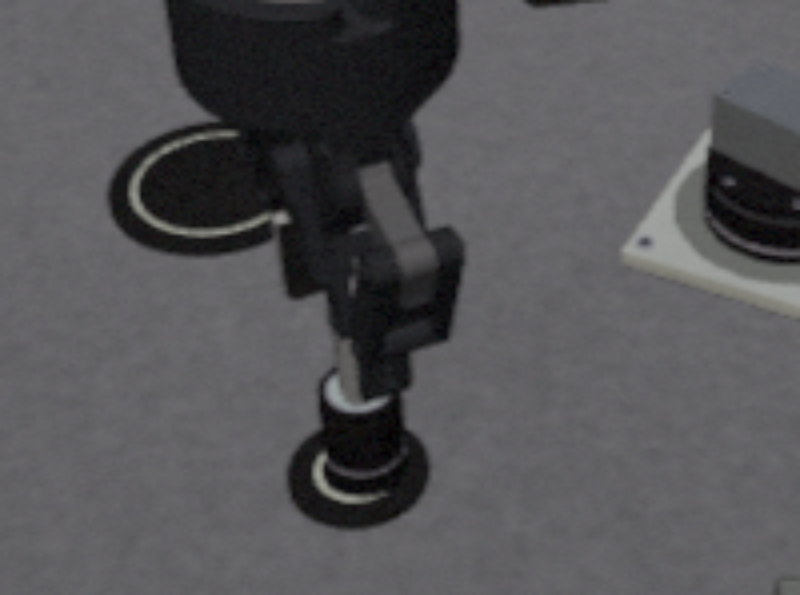

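View pics/top_p1.png

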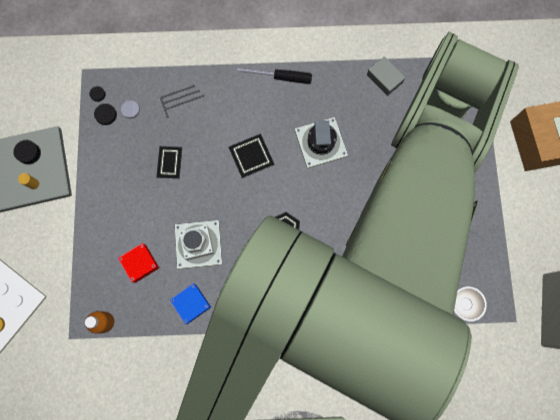

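```bash
python3 - <<'E'
from hp import *
ctrl.move_l([634.5,-269.6,170],vel=150)
ctrl.gripper_to(58)
x,y=666.3,-77.2
ctrl.move_ptp([x,y,130],rot(90.5)); st("above")
ctrl.move_l([x,y,71],vel=110); st("down")
snap("g3")
im=cv2.imread("pics/scene_g3.png");cv2.imwrite("pics/scene_g3c.png",cv2.resize(im[220:350,260:410],None,fx=5,fy=4.5))
its=[("block",(450.5,191.5),10,42),("collar",(450.5,191.5),8,72),("block",(450.5,191.5),10,10)]
overlay("scene",cv2.imread("pics/scene_p1.png"),its,(275,140,355,220),"pics/o1.png",7)
overlay("top",cv2.imread("pics/top_p1.png"),its,(165,205,235,275),"pics/o2.png",8)
E
```

```text
above t 11.88 pos [666.4 -77.6 130.1] F [-0.8  0.2 -0.4] w 58.2 q6 -1.82
down t 12.57 pos [666.6 -77.4  71.2] F [ 0.4 -0.4 -0.1] w 57.8 q6 -1.82
```

View pics/scene_g3c.png

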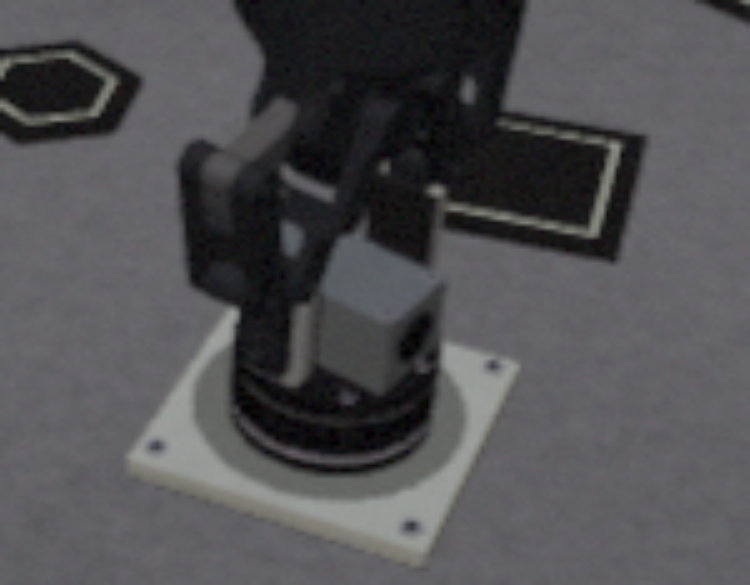

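View pics/o1.png

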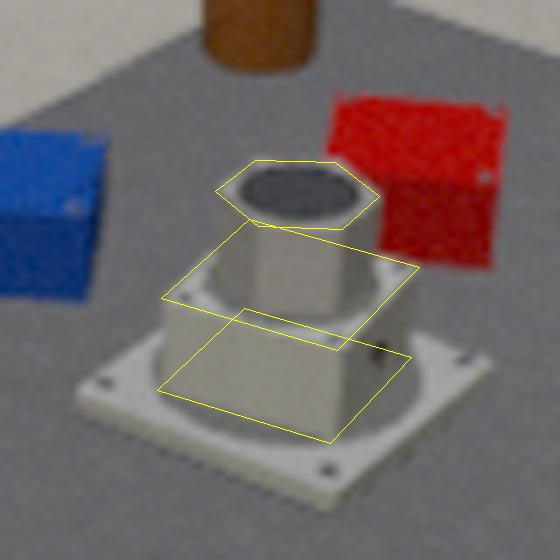

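View pics/o2.png

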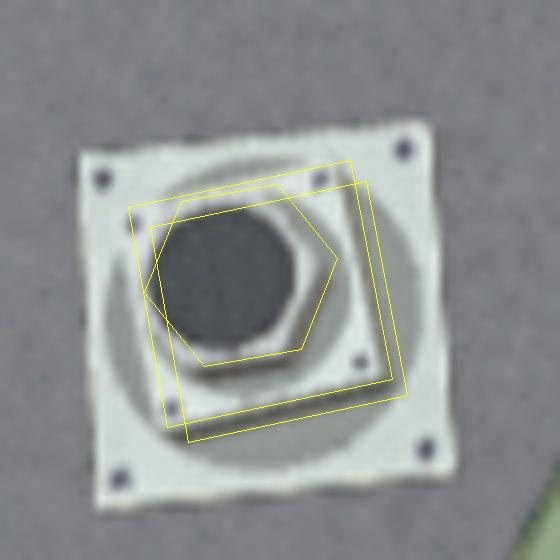

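```bash
python3 - <<'E'
from hp import *
ctrl.gripper_to(24,force=45); st("closed")
x,y=666.3,-77.2
ctrl.move_l([x,y,110],vel=80); st("up"); 
snap("g4")
im=cv2.imread("pics/scene_g4.png");cv2.imwrite("pics/scene_g4c.png",cv2.resize(im[200:350,260:410],None,fx=4,fy=4))
E
```

```text
closed t 13.03 pos [667.2 -77.4  72.2] F [-0.   0.8  3.9] w 29.0 q6 -1.82
up t 13.68 pos [666.3 -77.2 110.3] F [ 0.6  0.1 -1.7] w 29.2 q6 -1.82
```

View pics/scene_g4c.png

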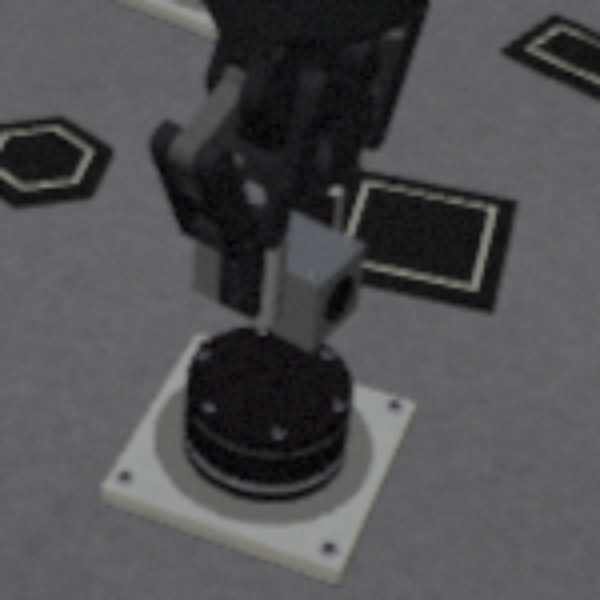

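```bash
python3 - <<'E'
from hp import *
place(633.9,257.3,85.2,33.5,70,50,lift=70)
snap("p2")
im=cv2.imread("pics/scene_p2.png");cv2.imwrite("pics/scene_p2c.png",cv2.resize(im[140:260,340:480],None,fx=5,fy=5))
im=cv2.imread("pics/top_p2.png");cv2.imwrite("pics/top_p2c.png",im)
E
```

```text
over pad t 15.04 pos [634.4 256.  103.4] F [-0.5 -0.7 -1.5] w 29.2 q6 -1.23
touch True t 16.13 pos [634.7 257.6  34.2] F [0.2 1.  4. ] w 29.1 q6 -1.23
released t 17.32 pos [633.3 257.1 102.9] F [ 0.5 -0.   0.2] w 49.8 q6 -1.23
```

View pics/scene_p2c.png

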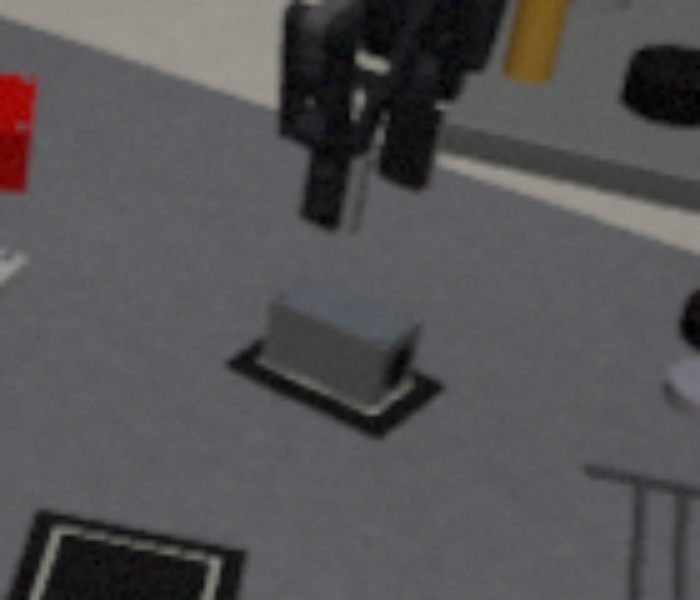

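View pics/top_p2c.png

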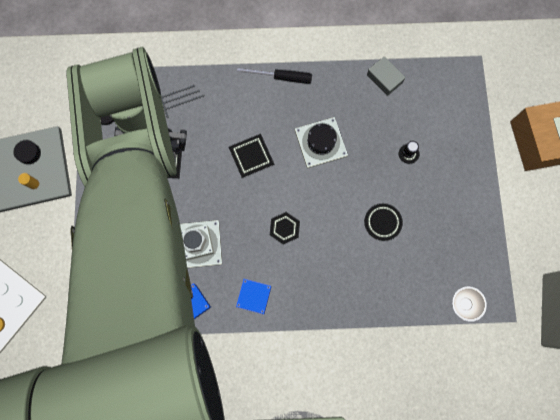

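```bash
python3 - <<'E'
from hp import *
ctrl.move_l([633.9,257.3,150],vel=150)
ctrl.gripper_to(68)
x,y=450.3,193.4
ctrl.move_ptp([x,y,125],rot(9)); st("above")
ctrl.move_l([x,y,70],vel=110); st("down")
snap("g5")
im=cv2.imread("pics/scene_g5.png");cv2.imwrite("pics/scene_g5c.png",cv2.resize(im[100:220,250:390],None,fx=5,fy=5))
its=[("flange",(666.3,-77.2),0,42)]
overlay("scene",cv2.imread("pics/scene_g5.png"),its,(285,255,365,345),"pics/o1.png",6)
overlay("top",cv2.imread("pics/top_p2.png"),its,(290,105,360,175),"pics/o2.png",8)
E
```

```text
above t 19.38 pos [451.2 193.6 125.5] F [ 0.4 -0.7  0.7] w 68.2 q6 0.07
down t 20.03 pos [450.8 193.5  70.2] F [ 0.7  0.7 -0.3] w 68.0 q6 0.07
```

View pics/scene_g5c.png

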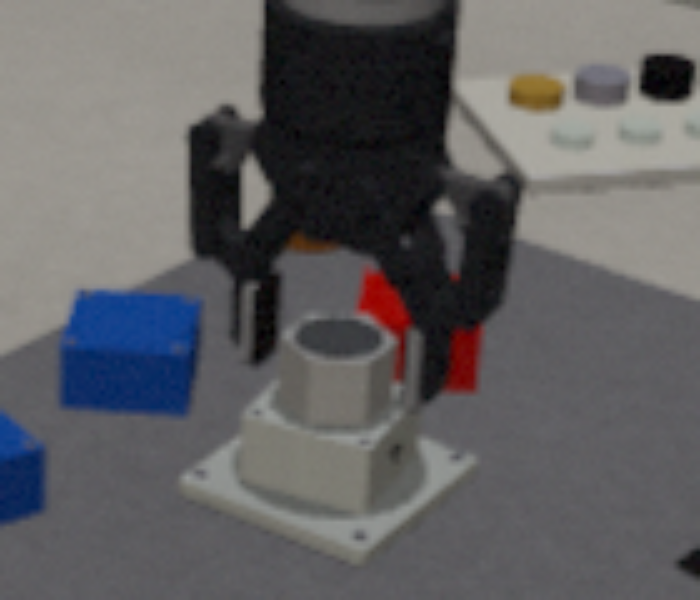

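View pics/o1.png

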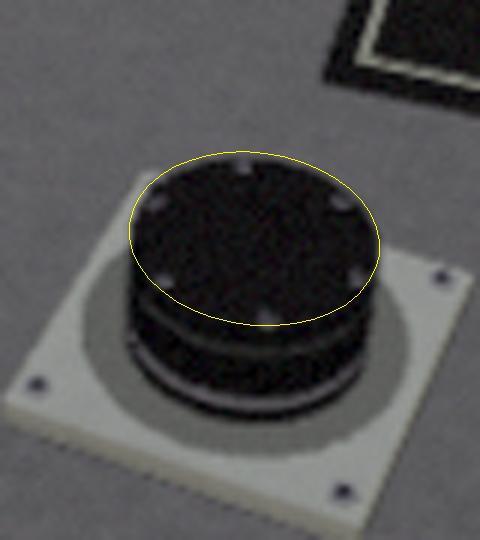

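View pics/o2.png

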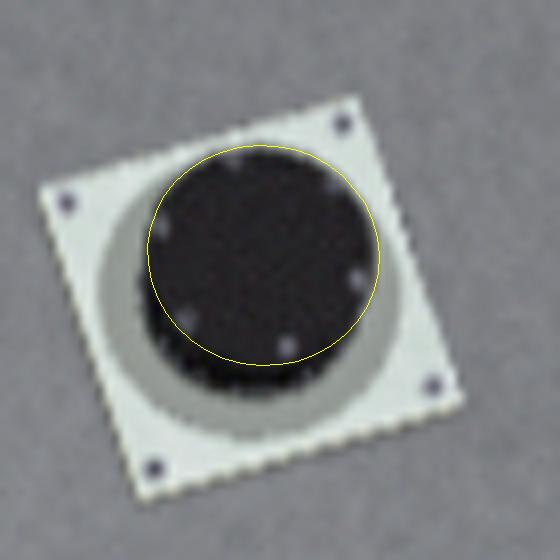

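```bash
python3 - <<'E'
from hp import *
ctrl.gripper_to(36,force=45); st("closed")
ctrl.move_l([450.3,193.4,108],vel=80); st("up"); 
snap("g6")
im=cv2.imread("pics/scene_g6.png");cv2.imwrite("pics/scene_g6c.png",cv2.resize(im[100:220,250:390],None,fx=5,fy=5))
E
```

```text
closed t 20.48 pos [451.2 193.6  71. ] F [0.2 0.7 6.4] w 41.1 q6 0.07
up t 21.11 pos [450.  193.3 107.9] F [ 0.5 -0.  -1.5] w 41.6 q6 0.07
```

View pics/scene_g6c.png

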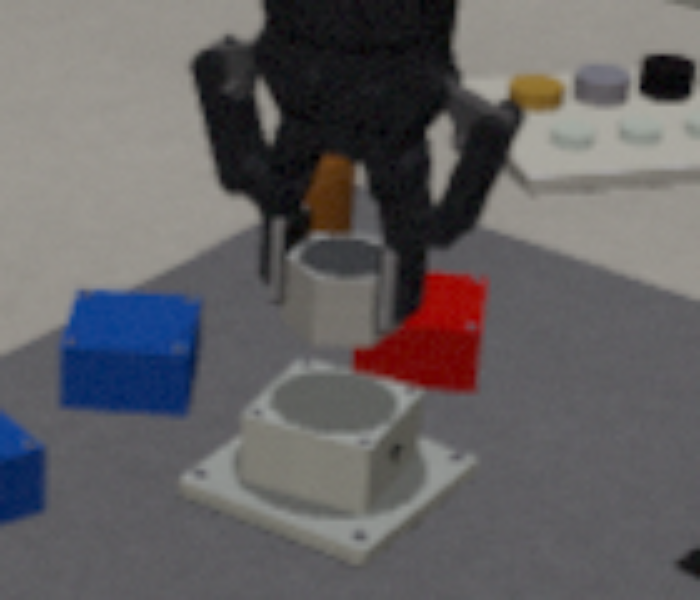

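```bash
python3 - <<'E'
from hp import *
place(479.4,9.2,23,32.2,70,64,lift=110)
ctrl.gripper_to(84)
# next: flange approach
x,y=665.8,-76.7
ctrl.move_ptp([x,y,110],rot(-6.6)); st("above flange")
snap("p3")
im=cv2.imread("pics/scene_p3.png");cv2.imwrite("pics/scene_p3c.png",cv2.resize(im[190:350,220:380],None,fx=3.7,fy=3.7))
its=[("block",(450.5,191.5),10,42)]
overlay("scene",im,its,(275,140,355,220),"pics/o1.png",6)
imt=cv2.imread("pics/top_p3.png")
overlay("top",imt,its,(165,205,235,275),"pics/o2.png",8)
overlay("top",imt,[],(250,190,320,260),"pics/o3.png",6)
E
```

```text
over pad t 21.98 pos [479.    9.6 101.8] F [-0.6  0.5 -1.6] w 41.2 q6 -0.56
touch True t 23.07 pos [480.3   9.   33. ] F [ 0.3 -0.7  4.9] w 41.3 q6 -0.56
released t 24.68 pos [478.8   9.3 141.4] F [-0.2 -0.6 -0.2] w 64.1 q6 -0.56
above flange t 25.86 pos [664.8 -76.1 109.5] F [-0.4  0.9  0.6] w 83.9 q6 -0.13
```

View pics/scene_p3c.png

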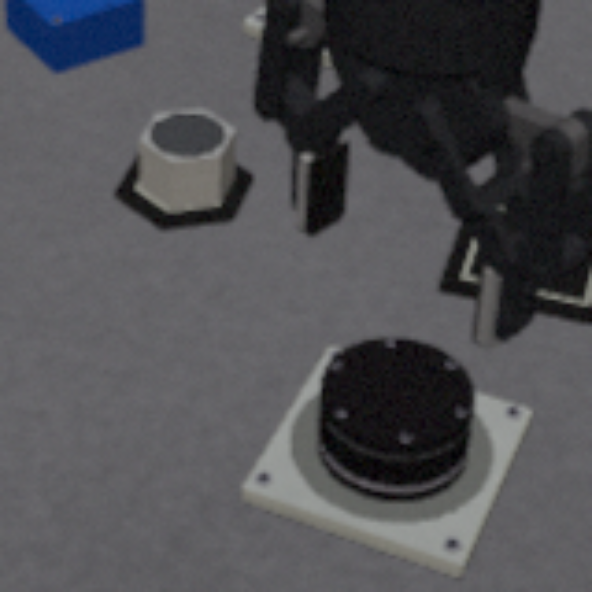

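View pics/o1.png

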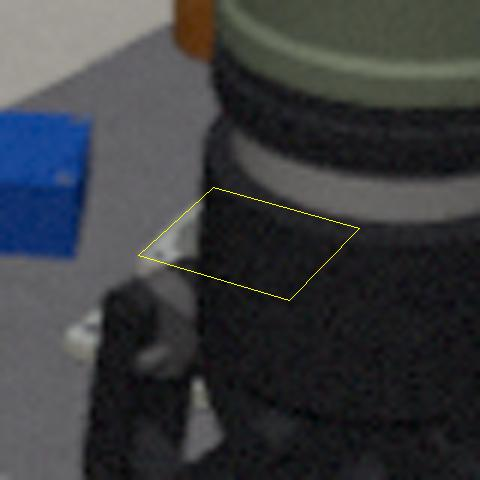

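View pics/o2.png

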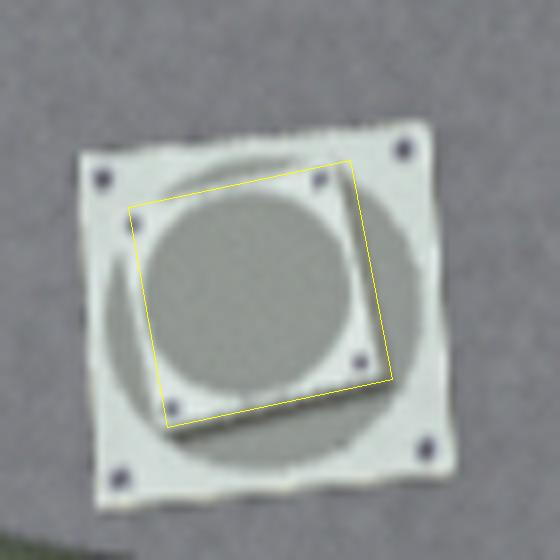

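View pics/o3.png

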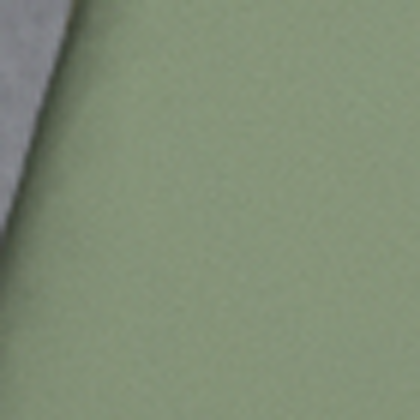

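```bash
python3 - <<'E'
from hp import *
x,y=665.8,-76.7
ctrl.move_l([x,y,36],vel=90); st("down")
snap("g7")
im=cv2.imread("pics/scene_g7.png");cv2.imwrite("pics/scene_g7c.png",cv2.resize(im[220:350,260:410],None,fx=5,fy=4.5))
E
```

```text
down t 26.93 pos [666.5 -76.9  36.6] F [0.  0.3 0.1] w 83.9 q6 -0.13
```

View pics/scene_g7c.png

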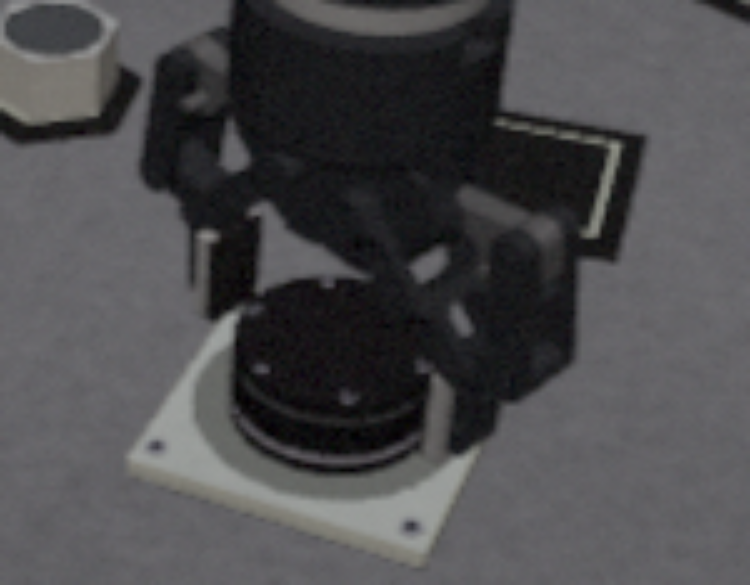

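```bash
python3 - <<'E'
from hp import *
x,y=665.8,-76.7
ctrl.gripper_to(56,force=60); st("closed")
ctrl.move_l([x,y,75],vel=60); s=st("up"); 
snap("g8")
im=cv2.imread("pics/scene_g8.png");cv2.imwrite("pics/scene_g8c.png",cv2.resize(im[210:350,260:410],None,fx=5,fy=4.2))
E
```

```text
closed t 27.38 pos [666.9 -76.9  37.4] F [0.3 0.7 3.9] w 60.3 q6 -0.13
up t 28.18 pos [665.5 -76.6  74.9] F [-0.7 -0.7 -2.8] w 60.4 q6 -0.13
```

View pics/scene_g8c.png

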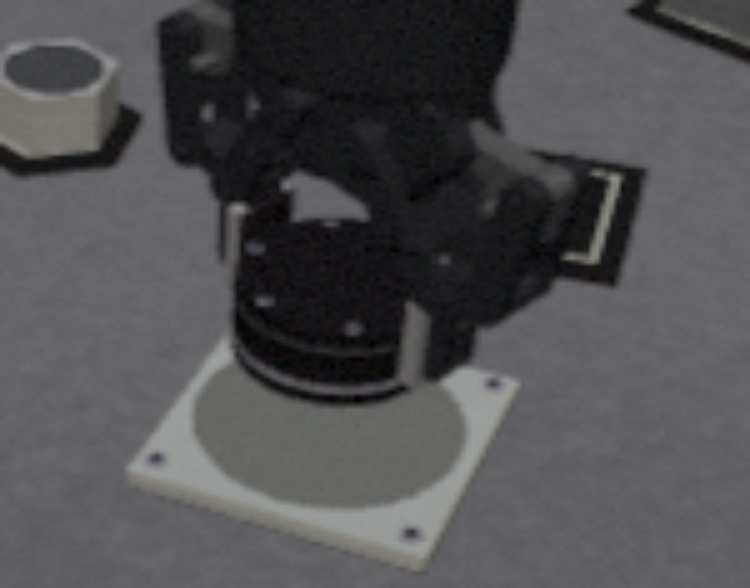

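```bash
python3 - <<'E'
from hp import *
ctrl.move_l([665.8,-76.7,110],vel=120)
place(484.8,-201.5,-22.6,31.0,60,84,lift=80)
snap("p4")
# block approach
im=cv2.imread("pics/scene_p4.png");cv2.imwrite("pics/scene_p4c.png",cv2.resize(im[220:360,120:260],None,fx=4,fy=4))
its=[("block",(450.5,192.0),10,42),("block",(450.5,192.0),13,42)]
overlay("scene",im,its,(275,140,355,220),"pics/o1.png",7)
overlay("top",cv2.imread("pics/top_p4.png"),its,(165,205,235,275),"pics/o2.png",8)
E
```

```text
over pad t 29.6 pos [ 485.9 -201.6   91.3] F [-1.  -0.  -2.3] w 60.4 q6 -0.16
touch True t 30.62 pos [ 485.5 -201.9   31.3] F [ 1.  -0.3  5.4] w 60.7 q6 -0.16
released t 31.95 pos [ 484.2 -201.2  110.3] F [ 0.4 -0.5 -1.3] w 84.0 q6 -0.16
```

View pics/scene_p4c.png

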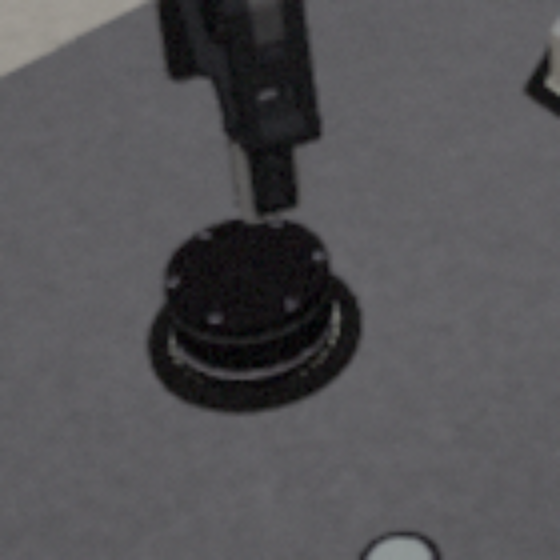

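View pics/o1.png

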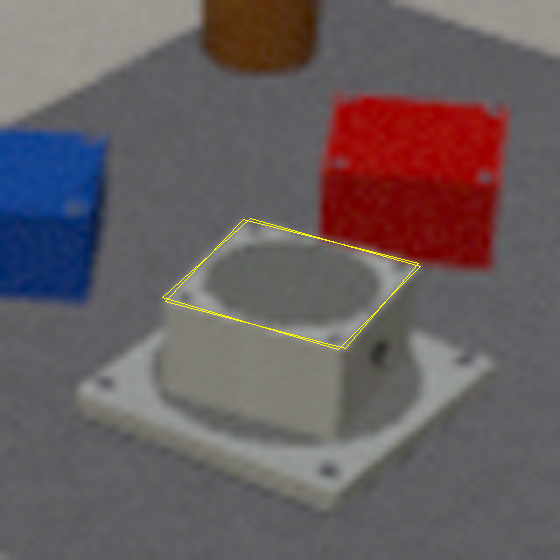

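View pics/o2.png

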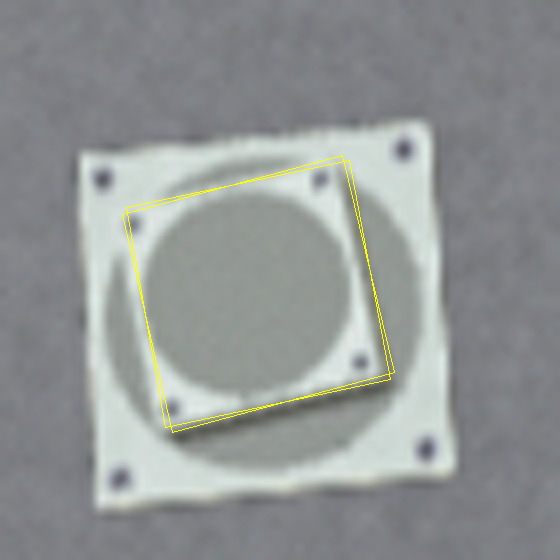

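```bash
python3 - <<'E'
from hp import *
x,y=450.3,192.3
ctrl.move_l([484.8,-201.5,180],vel=200)
ctrl.gripper_to(85)
ctrl.move_ptp([x,y,120],rot(11)); st("above")
ctrl.move_l([x,y,36],vel=90); st("down")
snap("g9")
im=cv2.imread("pics/scene_g9.png");cv2.imwrite("pics/scene_g9c.png",cv2.resize(im[110:220,250:390],None,fx=5,fy=5))
E
```

```text
above t 34.24 pos [451.  191.6 120.3] F [-0.  -0.1  0. ] w 85.0 q6 0.03
down t 35.33 pos [450.9 192.5  36.6] F [ 0.3  0.1 -0.3] w 85.1 q6 0.03
```

View pics/scene_g9c.png

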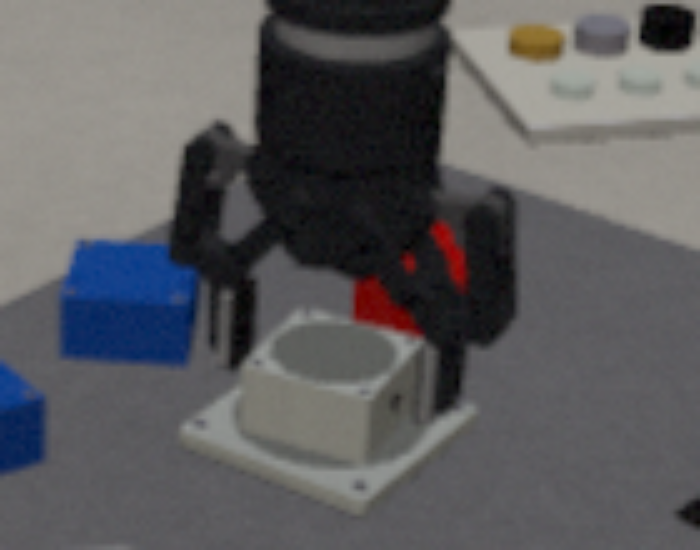

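```bash
python3 - <<'E'
from hp import *
x,y=450.3,192.3
ctrl.gripper_to(52,force=60); st("closed")
ctrl.move_l([x,y,75],vel=60); s=st("up"); 
assert s["grip_width"]>54
ctrl.move_l([x,y,110],vel=120)
place(642.8,76.4,21.4,31.0,60,84,lift=120)
ctrl.set_joints([-1.484,0.207,1.542,0,1.393,-0.15]); st("home")
snap("p5")
a=cv2.imread("pics/top_p5.png");cv2.imwrite("pics/top_p5c.png",cv2.resize(a[100:290,130:450],None,fx=2.5,fy=2.5,interpolation=cv2.INTER_CUBIC))
a=cv2.imread("pics/scene_p5.png");cv2.imwrite("pics/scene_p5c.png",cv2.resize(a[180:410,140:450],None,fx=2.5,fy=2.5,interpolation=cv2.INTER_CUBIC))
E
```

```text
closed t 35.79 pos [450.9 192.5  36.7] F [-0.2  0.4  4.7] w 56.7 q6 0.03
up t 36.59 pos [450.1 192.2  74.9] F [-0.2  0.1 -3.5] w 57.2 q6 0.03
over pad t 37.93 pos [641.   77.2  89.6] F [-0.2  0.7 -2.8] w 56.8 q6 -0.39
touch True t 38.98 pos [643.6  76.3  30.8] F [0.2 0.2 4.7] w 57.0 q6 -0.39
released t 40.74 pos [642.1  76.4 149.8] F [ 1.  -0.2 -1. ] w 84.0 q6 -0.39
home t 43.62 pos [ 136.  -558.6  255.7] F [ 0.5  0.7 -0.6] w 83.9 q6 -0.15
```

View pics/top_p5c.png

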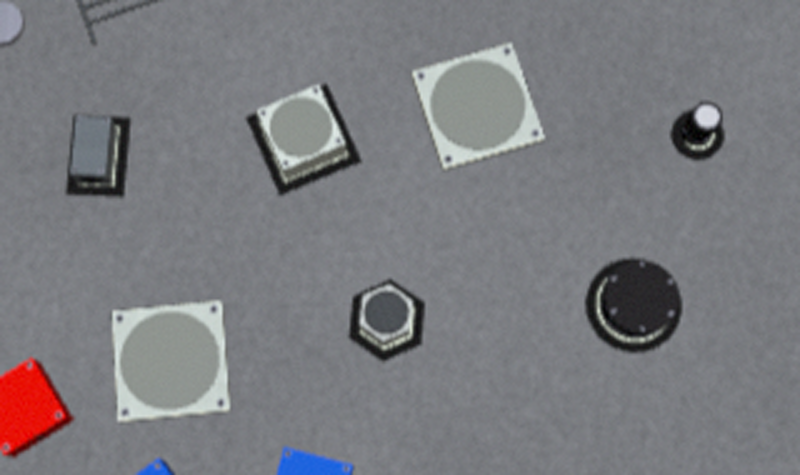

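View pics/scene_p5c.png

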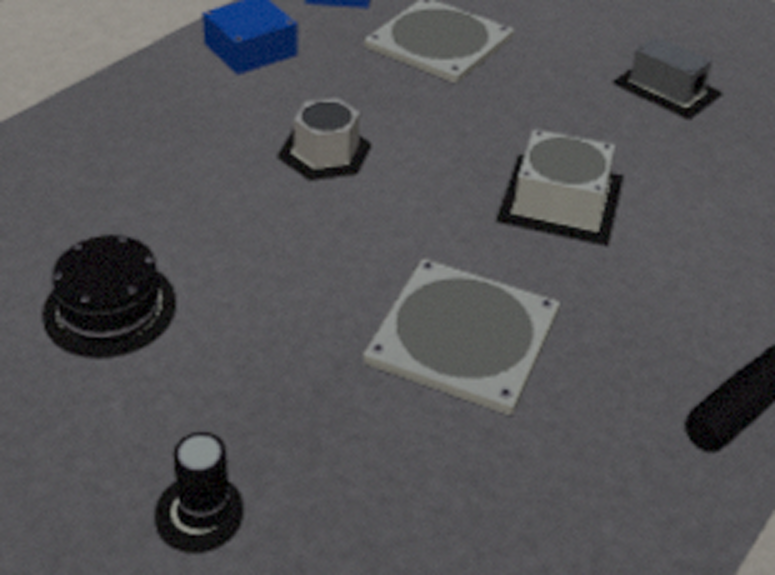

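```bash
python3 - <<'E'
from hp import *
# per-camera pad centres; part outlines tested at offset (dx,dy) from that camera's own pad centre, base z=4 and top
pc={"top":{"slider":((633.6,258.1),-4.8,30),"eyepiece":((633,-267.5),0,44),"flange":((483.5,-199.4),0,32)},"scene":{"slider":((634.1,256.5),-4.8,30),"eyepiece":((636,-271.7),0,44),"flange":((486.3,-203.8),0,32)}}
off={"slider":(0,2),"eyepiece":(0,-1),"flange":(0,-1)}
for n in pc:
    im=cv2.imread(f"pics/{n}_p5.png")
    row=[]
    for k,(c,a,h) in pc[n].items():
        cc=np.add(c,off[k]); u,v=proj(n,[*c,4]).astype(int)
        x0,y0=u-32,v-36; 
        overlay(n,im,[(k,cc,a,4),(k,cc,a,4+h)],(x0,max(0,y0),x0+64,y0+64 if y0+64<420 else 420),"pics/tmp.png",4)
        t=cv2.imread("pics/tmp.png"); row.append(cv2.resize(t,(256,256)))
    cv2.imwrite(f"pics/fin_{n}.png",np.hstack(row))
E
python3 -c "
import cv2,numpy as np
cv2.imwrite('pics/fin.png',np.vstack([cv2.imread('pics/fin_top.png'),cv2.imread('pics/fin_scene.png')]))"
```

```text
(no output)
```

View pics/fin.png

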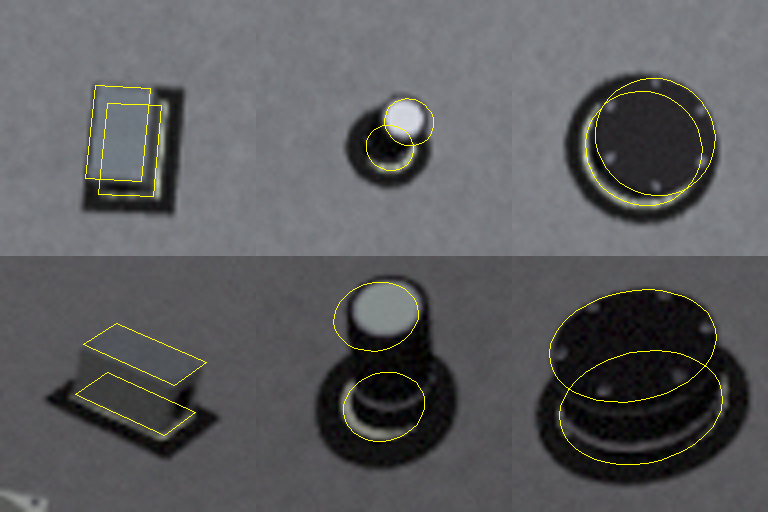

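```bash
python3 - <<'E'
from hp import *
ctrl.finish_job(); st("done")
E
```

```text
the job is handed in; nothing more can be done
the job is handed in; nothing more can be done
```

All five parts now stand upright, each on its own pad, and the job is handed in. It took about 44 s of robot time. I moved them in the order eyepiece, slider housing, collar, flange, block. Each was lowered until it touched the pad (about 4–5 N at the tool), then released. The arm was back at its start pose before I handed in.

**Placement:** In the last pictures from both cameras every part sits wholly on its pad. The slider housing and eyepiece are about 2–3 mm off centre and the flange slightly off, each with a margin of about 10 mm. The blue and red look-alikes were left alone.

**Disagreement:** The two cameras differed by 2–6 mm on most pad positions (they agree to within 2 mm on the slider pad). I used the average of the two and checked the slider housing, eyepiece and flange against the pad as seen in the same camera. The collar and block I checked by eye only. No check failed, and handing in gave no verdict.

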